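# Press a vial's stopper home with the locking pliers

### The arm

A 6-joint arm with a two-finger parallel gripper is mounted at the origin on the work surface. World frame = base frame: x ahead of the robot, y to its left, z up, the work surface at z = 0. Lengths are in m, angles in rad, forces in N, time in s.
With the tool pointing down it reaches from about 0.375 to 0.9 m from the base axis. Payload 3.1 kg.
Tool frame: the origin (TCP) lies at the very end of the fingers, on their centre line; the grasp point (between the pads) lies arm.grip_depth behind it (arm.grip_depth is the distance from the TCP to the grasp point, in m); z points along the fingers, y is the direction in which the jaws open and shut (so a half turn about z gives the same grasp; the last joint's range is limited). The gripper opens to 85 mm and grips with 20 to 120 N. Pads are 22 mm wide; open, the fingers measure 114 mm over their backs; the gripper's body (76 mm by 85 mm) begins 54 mm behind the grasp point. The pads swing forward as they close: fully open they stand 13 mm farther back than shut.
Start: joints at [0.954, 0.527, 1.433, -0, 1.181, -0.178], TCP at [0.265, 0.566, 0.202] pointing down, gripper open.
Joint ranges: [-3.08, 3.08], [-0.75, 2.2], [0.22, 2.44], [-1.43, 4.57], [0, 2.65], [-2.85, 2.85]. Speed limits (rad/s): [2.79, 2.79, 3.14, 3.14, 3.14, 3.14].

### API

Orientations are given as a rotation vector (axis times angle).
In Python, from cell import sense, cams, sign_off, arm gives the robot as it stands. The module is installed in compiled form; this text tells all that it offers.
- The arm moves only by the tool step_arm, never from a script. Its argument "motion" is a list of rows, each a list of 7 numbers: the turn, a rotation vector about the tool's x, y, z in rad, then the shift along the tool's x, y, z in cm, then the closure, from -1 (fully open) to 1 (shut), so that 0 is half open. A call has 1 to 12 rows; each row is the pose to reach, as a shift and turn from the pose measured when the call began, along the tool's axes at that moment; what a row does not reach only later rows make up. A row lasts 1/8 s, in which the tool goes at most 62.5 mm and 10.7 degrees, less where a joint would pass 70% of its speed; a pose out of reach is approached as far as the arm can. A call with a gripper value outside its range is refused whole. The fingers move at their own pace and stop on an object; "squeeze" is the grip in N (left out, the last holds). Time passes only in rows, so rows that repeat a pose let the fingers close. It gives the time, the measured TCP pose, the force and the opening at its end, in the units of the state.
- sense(): the state, without advancing time (a new reading comes with each control period).
- cams.get_image(name): name is "scene" or "top" or "wrist"; returns the picture (384x512x3 uint8, blue, green, red); there is no depth.
- cams.camera_info(name): a dict with "fovy" (degrees; the focal length in pixels is half the picture's height over the tangent of half this angle, whatever the lens; pixels are square), "cx", "cy" (the principal point, pixels), "distortion" ([k1, k2, p1, p2, k3] as OpenCV has them; the pictures are not rectified), "rvec" (rotation vector, rad) and "tvec" (3), from world to camera coordinates, as OpenCV has them; the wrist camera has in their place "tool_from_camera" (4x4, takes a point from camera to tool coordinates, whose origin is the TCP and whose axes are the flange's). Camera axes: x right, y down, z forward; pixel columns grow to the right and rows downward; lengths in m; the calibration is good to about 2 mm. A picture is of the moment at which its call begins: read the wrist's pose just before it. camera_info takes no time and is no camera call.
- sign_off(): hands the job in, once; it reports no verdict.
The state is a dict: "time_s": time; "q": joint angles; "joint_vel": joint speeds; "tau": joint torques, N m; "eef_pos": TCP position; "orientation": TCP orientation; "ft_force": force on the tool from outside, world axes, zero at the start; "moment": the same for the moment, N m; "width": finger opening in m.
Only numpy, scipy, OpenCV 4.12 (cv2) and the standard library are available. Lean on these libraries where they do the work, as an engineer would, in place of code of your own. Each camera call takes 0.05 s, during which the arm holds its last target.

### The job

Squeeze the two handles of the bench-mounted locking pliers together until they snap over centre and stay locked, so that the jaws press the red stopper home in the amber vial; squeeze with feeling, about 12 N is needed and more than 20 N on either handle would bend it. Take your hand off, then press the orange release lever down gently so that the pliers spring open by themselves. Lift the stoppered vial out and lay it flat in the white tray beside the one already there, without dropping it or disturbing the other things.

Things in the scene. Friction and masses are not known exactly. Their poses are not given: they have to be found in the camera images.
- pliers: Steel locking pliers bolted on a grey base plate (150 x 270 x 12 mm), fixed to the bench. Origin: centre of the plate's underside, on the bench. Own -y points to the handles, own +y to the jaws, x across them, z up. Handles and jaws swing in a level plane 75 mm above the bench. The steel head carrying the pivots (x -53 to 57, y -17 to 33 mm) has its top at z 91 mm.
- fixed_handle: the fixed handle with a black grip: straight bar 12 mm wide (pliers' own x 7 to 19), 20 mm high (z 65 to 85), along the pliers' y from -5 to -125 mm; it does not move. Origin: on the bar's middle line, at the pliers' own (13, 0, 75) mm; squeeze it 90 mm from there towards own -y.
- handle_grip (a point): point to squeeze on the swinging green-gripped handle: middle of its bar (12 mm wide, 20 mm high, 120 mm long), 90 mm from its pivot, which lies at the pliers' own (-13, 0, 75) mm. Open, the handles measure about 65 mm over their outer faces here; locked, 38 mm.
- handle (a joint): angle of the swinging handle, rad: 0 open (sprung open), grows as it is squeezed towards the fixed handle (to the pliers' +x); dead centre at 0.19, hard stop at 0.26, where it stays locked by itself. Squeezed 90 mm from its pivot it resists with up to about 12 N, fading towards dead centre, then snaps over. The fixed handle gives way nowhere, so a hand must follow the swinging one.
- lever_tip (a point): top face of the orange release lever near its free end, where to press it: lever 18 mm wide, 50 mm long, 6 mm thick, on top of the head, hinged at the pliers' own (0, 25, 96.5) mm and reaching towards the handles; the point lies 42 mm from the hinge, at 99.5 mm height when the lever is down and about 17 mm higher when the pliers are locked
- lever (a joint): angle of the release lever, rad: 0 down (pliers open), 0.42 raised (pliers locked). Linked to the handle, it rises as the pliers lock. Pressed down by about 5 mm at its tip with some 5 to 7 N it throws the pliers back over centre; they spring open and the lever drops to 0 by itself, where it rests on a hard stop. More than 20 N would break it.
- cradle (a point): where the vial lies, at the pliers' own (14, 100, 75) mm: middle of the vial once its foot is against the fixed jaw's inner face at own x = 45. Two aluminium supports 6 mm wide at own x = 36 and -8 hold it, side lips up to z 71; 38 mm free between them for fingers. The moving jaw, about 100 mm long and pivoted at (-45, 10), pushes on the stopper in +x; it opens 18 mm.
- vial: amber glass vial of square section 22 x 22 mm, 62 mm long, 60 to 100 g, lying in the cradle. Origin: middle of the glass (on its long axis, 31 mm from either end). Own x is the long axis, the stopper is at own -x. In the cradle its axis is along the pliers' x.
- stopper (a joint): how far the red stopper (head 17 mm across, 5 mm thick) has been pushed into the vial, m: 0 to 0.002 at the start (head 7 to 9 mm proud of the glass rim), about 0.0085 once pressed by the locked pliers, at most 0.0092
- tray: white open tray fixed to the bench, 160 x 170 mm, 25 mm high outside, wall and floor about 4 mm. Origin: centre of its underside. The finished vial lies near its own -y side; the rest is free.
- done_vial: a finished vial of the same size lying in the tray roughly along the tray's own x, its middle about 54 mm from the tray's middle towards its own -y; to be left alone
- amber_bottle: bystander: amber reagent bottle, diameter 56 mm, 110 mm high; origin under its centre
- beaker: bystander: glass beaker, diameter 64 mm, 75 mm high; origin under its centre
- bulb: bystander: blue pipette bulb, diameter 60 mm, 96 mm high; origin under its centre
Things that resemble listed ones, but are neither listed nor needed, are in the scene too. Leave any yellow look-alike of the vial alone.

How it is judged:
On the way, in this order (a step that is already met when the one before it is completed fails the run):
1. the pliers stay locked by themselves, untouched, with the stopper pressed home (value of joint handle above 0.24 rad and value of joint stopper above 0.0072 m and contact force between anything else and handle below 0.3 N), for 0.2 s.
2. the release lever is pressed while the pliers are locked (contact force between the fingers and lever above 1 N and value of joint handle above 0.2 rad and contact force between the fingers and handle below 0.3 N).
3. the pliers have sprung open (value of joint handle below 0.04 rad), for 0.1 s.
At the end, for the whole second after the job is handed in: pliers open again (handle under 0.04 rad), the stopper pushed in by more than 7.2 mm, the vial lying flat on the tray's floor (its middle inside the tray and under 21 mm above the tray's underside), at rest and let go (value of joint handle below 0.04 rad and value of joint stopper above 0.0072 m and x of vial in the frame of tray between -0.075 and 0.075 m and y of vial in the frame of tray between -0.08 and 0.08 m and z of vial in the frame of tray below 0.021 m and linear speed of vial below 0.02 m/s); the robot touches nothing.
It fails at once if more than 22 N of finger force on either handle of the pliers (contact force between the fingers and handle above 22 N or contact force between the fingers and fixed_handle above 22 N).
It fails at once if more than 20 N on the release lever (contact force between the fingers and lever above 20 N).
It fails at once if the vial is dropped (moves faster than 0.7 m/s with no finger on it) (linear speed of vial above 0.7 m/s and contact force between the fingers and vial below 0.1 N).
It fails at once if the finished vial, amber bottle, beaker or pipette bulb is moved by more than 30 mm (distance of any of done_vial, amber_bottle, beaker, bulb from where it was at the start of the episode above 0.03 m).
It also fails if it takes over 72 s, if anything falls off the work surface, if the arm or the gripper's body presses on something with over 40 N, if the wrist force passes 120 N, or if a joint passes its speed limit or range.

## Working session

There is one attempt and no reset: what is moved stays moved. The work goes in short steps, Python scripts to look and compute and a tool call to move; the robot and the scene stay as the last step left them, time stands still between calls to the robot, and variables do not carry over. Pictures are saved under pics/ and viewed, and the job is handed in when it is done.

Besides the shell and the picture viewer there is one more tool, called after "Call:" in YAML: its name, and indented under it one key for each argument. step_arm: Moves the arm, as the interface text tells. Its arguments: {"type":"object","properties":{"motion":{"type":"array"},"squeeze":{"type":"number"}},"required":["motion"]}

```bash
mkdir -p pics; ls
python3 - <<'E'
from cell import sense,cams,arm
import cv2
print(sense()); print(arm.grip_depth)
for n in ["scene","top","wrist"]:
    print(n,cams.camera_info(n))
    cv2.imwrite(f"pics/{n}0.png",cams.get_image(n))
E
```

```text
pics
{'time_s': 0.0, 'q': array([ 9.53495209e-01,  5.28473487e-01,  1.43388232e+00,  1.07442719e-05,
        1.18140316e+00, -1.78517421e-01]), 'joint_vel': array([ 9.17366668e-04, -5.82086651e-04, -9.09989021e-05,  9.96494046e-04,
       -1.06629045e-03, -1.30397599e-03]), 'tau': array([-1.32658646e-03, -4.42361748e+01, -1.78018463e+01, -3.28031347e-04,
        8.85247980e-03,  2.59861423e-06]), 'eef_pos': array([0.26505214, 0.56516535, 0.20083555]), 'orientation': array([-0.68354518, -3.06545746,  0.0031301 ]), 'ft_force': array([-0.0514712 , -1.02063453, -0.55435583]), 'moment': array([ 0.03083909, -0.01919396,  0.03221577]), 'width': 0.08532002236114451}
0.0187
scene {'fovy': 53.31691272900944, 'cx': 253.7511148555046, 'cy': 193.0693891511344, 'distortion': array([0.01090883, 0.        , 0.        , 0.        , 0.        ]), 'rvec': array([ 1.69325553,  2.11896139, -0.61580517]), 'tvec': array([ 0.07938802, -0.38937111,  1.30784452])}
top {'fovy': 44.50201315177013, 'cx': 258.34119595521673, 'cy': 191.69195612640615, 'distortion': array([-0.12271767,  0.        ,  0.        ,  0.        ,  0.        ]), 'rvec': array([ 2.15868833, -2.18786395,  0.15732309]), 'tvec': array([0.01638163, 0.52327502, 1.17883505])}
wrist {'fovy': 67.76452512787338, 'cx': 257.2255730297272, 'cy': 193.47042122077534, 'distortion': array([-0.05263709,  0.        ,  0.        ,  0.        ,  0.        ]), 'tool_from_camera': array([[-4.12182728e-04, -9.58275911e-01, -2.85844552e-01,
         7.32119366e-02],
       [ 9.99999612e-01, -6.17702134e-04,  6.28826074e-04,
        -5.51232987e-04],
       [-7.79155669e-04, -2.85844181e-01,  9.58275794e-01,
        -1.72757299e-01],
       [ 0.00000000e+00,  0.00000000e+00,  0.00000000e+00,
         1.00000000e+00]])}
```

View pics/scene0.png

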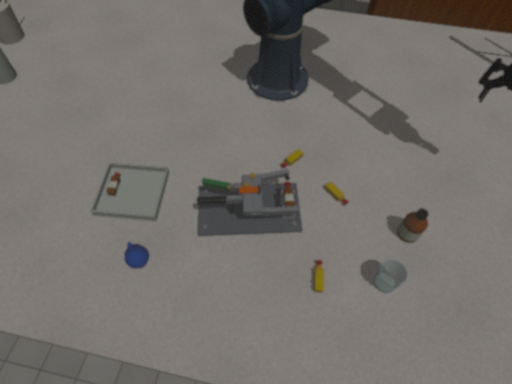

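View pics/top0.png

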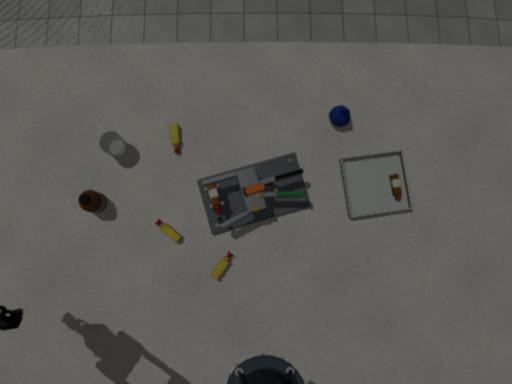

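View pics/wrist0.png

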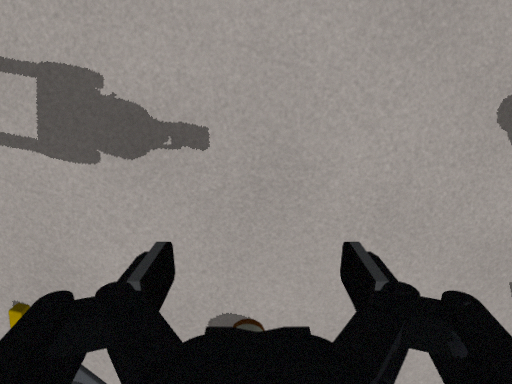

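```bash
cat > h.py <<'E'
import numpy as np, cv2
from scipy.spatial.transform import Rotation as R
from cell import sense,cams,arm
def K(i):
    f=192/np.tan(np.radians(i['fovy'])/2); return np.array([[f,0,i['cx']],[0,f,i['cy']],[0,0,1]])
def pose(n,st=None):
    """camera->world R, C"""
    i=cams.camera_info(n)
    if n=='wrist':
        T=i['tool_from_camera']; Rt=R.from_rotvec(st['orientation']).as_matrix()
        return Rt@T[:3,:3], Rt@T[:3,3]+np.array(st['eef_pos'])
    Rm=cv2.Rodrigues(i['rvec'])[0]; return Rm.T, -Rm.T@i['tvec']
def ray(n,px,st=None):
    i=cams.camera_info(n); p=cv2.undistortPoints(np.array(px,float).reshape(-1,1,2),K(i),i['distortion'])[:,0]
    Rc,C=pose(n,st); return C,np.c_[p,np.ones(len(p))]@Rc.T
def onplane(n,px,z,st=None):
    C,d=ray(n,px,st); return C+d*((z-C[2])/d[:,2])[:,None]
def proj(n,P,st=None):
    i=cams.camera_info(n); Rc,C=pose(n,st)
    Rm=Rc.T
    return cv2.projectPoints(np.array(P,float).reshape(-1,1,3),cv2.Rodrigues(Rm)[0],-Rm@C,K(i),i['distortion'])[0][:,0]
def tri(obs):
    A=np.zeros((3,3));b=np.zeros(3)
    for n,px,st in obs:
        C,d=ray(n,[px],st); d=d[0]/np.linalg.norm(d[0]); M=np.eye(3)-np.outer(d,d); A+=M;b+=M@C
    return np.linalg.solve(A,b)
E
python3 - <<'E'
from h import *
a=cv2.imread('pics/top0.png'); 
cv2.imwrite('pics/topc.png',cv2.resize(a[145:245,190:320],None,fx=6,fy=6,interpolation=cv2.INTER_CUBIC))
cv2.imwrite('pics/topt.png',cv2.resize(a[90:230,320:420],None,fx=4,fy=4,interpolation=cv2.INTER_CUBIC))
E
```

```text
(no output)
```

View pics/topc.png

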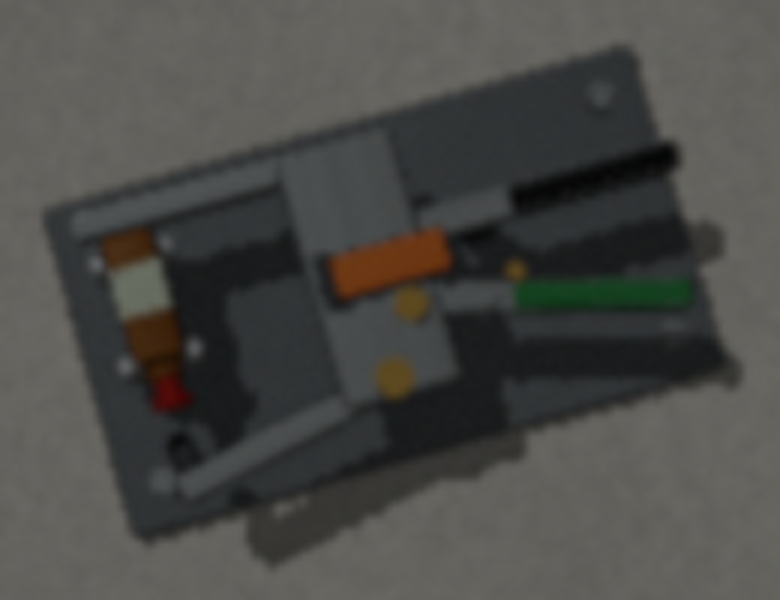

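View pics/topt.png

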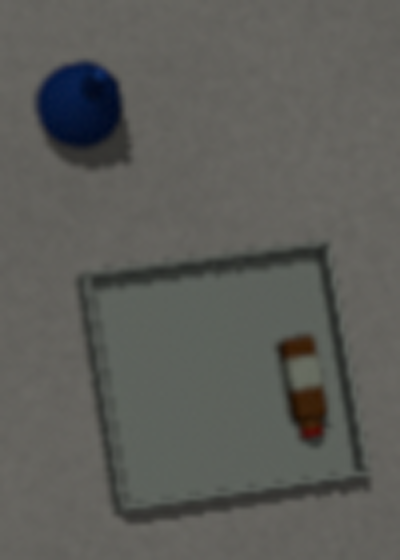

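Run:
```python
from h import *
u=lambda l,x0,y0,s:[((x+.5)/s-.5+x0,(y+.5)/s-.5+y0) for x,y in l]
c=onplane('top',u([(47,208),(630,45),(742,378),(142,541)],190,145,6),.012)
print(c.round(4)); o=c.mean(0)
print('ctr',o,'len',np.linalg.norm(c[0]-c[1]),np.linalg.norm(c[3]-c[2]),np.linalg.norm(c[0]-c[3]),np.linalg.norm(c[1]-c[2]))
d=(c[0]-c[1]+c[3]-c[2])[:2]; print('yaw own y', np.degrees(np.arctan2(d[1],d[0]))-90)
d=(c[0]-c[3]+c[1]-c[2])[:2]; print('yaw own x', np.degrees(np.arctan2(d[1],d[0])))
# other points
print('bar black', onplane('top',u([(517,197),(672,157)],190,145,6),.085))
print('green', onplane('top',u([(520,293),(690,292)],190,145,6),.085))
print('lever', onplane('top',u([(335,275),(448,250)],190,145,6),.0995))
print('vial', onplane('top',u([(130,245),(157,358)],190,145,6),.086), onplane('top',u([(172,393)],190,145,6),.0835))
t=onplane('top',u([(80,272),(325,245),(368,485),(118,515)],320,90,4),.025)
print('tray',t.round(4),t.mean(0)); print('len',[np.linalg.norm(t[i]-t[(i+1)%4]) for i in range(4)])
print('done', onplane('top',u([(297,343),(310,418)],320,90,4),.026))
print('bulb', onplane('top',u([(80,105)],320,90,4),.05))
a=cams.get_image('scene'); 
cv2.imwrite('pics/scc.png',cv2.resize(a[150:260,80:310],None,fx=3.4,fy=3.4,interpolation=cv2.INTER_CUBIC))
```

```text
[[ 0.5604  0.1681  0.012 ]
 [ 0.6303 -0.0889  0.012 ]
 [ 0.482  -0.1344  0.012 ]
 [ 0.4148  0.1273  0.012 ]]
ctr [0.52189091 0.01800934 0.012     ] len 0.2664260848537122 0.2701615581729875 0.15120328068252134 0.1551174231316633
yaw own y 14.807318933367569
yaw own x 16.37751613714086
bar black [[ 0.5520617  -0.03271416  0.085     ]
 [ 0.56811258 -0.097305    0.085     ]]
green [[ 0.51223403 -0.03317269  0.085     ]
 [ 0.51180486 -0.10326886  0.085     ]]
lever [[ 0.51881441  0.04263086  0.0995    ]
 [ 0.52848718 -0.00330434  0.0995    ]]
vial [[0.5338272  0.12649429 0.086     ]
 [0.48720691 0.11563632 0.086     ]] [[0.47301688 0.10974445 0.0835    ]]
tray [[ 0.612  -0.2064  0.025 ]
 [ 0.6294 -0.3734  0.025 ]
 [ 0.4684 -0.3941  0.025 ]
 [ 0.4515 -0.2257  0.025 ]] [ 0.54032143 -0.2999021   0.025     ]
len [np.float64(0.16783891054340025), np.float64(0.16230712917727486), np.float64(0.16925014014067916), np.float64(0.16161314845408883)]
done [[ 0.56321135 -0.35018677  0.026     ]
 [ 0.5131966  -0.35647884  0.026     ]]
bulb [[ 0.71832939 -0.20578169  0.05      ]]
```

View pics/scc.png

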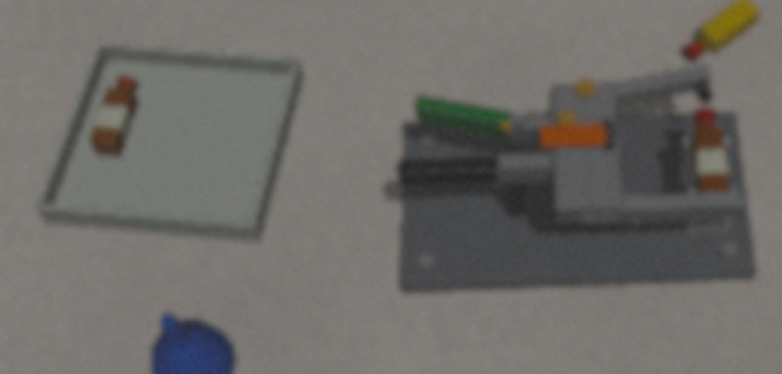

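```bash
cat >> h.py <<'E'
O=np.array([.522,.018]); YAW=np.radians(15.2)
def own(x,y,z,o=None,yaw=None):
    o=O if o is None else o; yaw=YAW if yaw is None else yaw
    return np.array([o[0]+x*np.cos(yaw)-y*np.sin(yaw),o[1]+x*np.sin(yaw)+y*np.cos(yaw),z])
def toown(p):
    d=np.array(p[:2])-O; c,s=np.cos(YAW),np.sin(YAW); return np.array([c*d[0]+s*d[1],-s*d[0]+c*d[1],p[2]])
def go(p,yang):
    """tool down, tool y at world angle yang(rad); print row"""
    s=sense(); R0=R.from_rotvec(s['orientation'])
    y=np.array([np.cos(yang),np.sin(yang),0]);z=np.array([0,0,-1.]);x=np.cross(y,z)
    Rt=R.from_matrix(np.c_[x,y,z]); rv=(R0.inv()*Rt).as_rotvec(); sh=R0.inv().apply(np.array(p)-s['eef_pos'])*100
    print('row',rv.round(4).tolist()+sh.round(2).tolist(),'t',s['time_s'],'pos',s['eef_pos'].round(4),'w',round(s['width'],4),'F',s['ft_force'].round(2))
E
python3 -c "
from h import *
go(own(0,-90e-3,.20),YAW)"
```

```text
row [-0.0013, 0.0003, 0.8667, -52.33, -45.5, 0.17] t 0.2 pos [0.2652 0.5654 0.2012] w 0.0855 F [ 0.01 -0.71  0.33]
```

Call:
step_arm:
  motion:
    - [0,0,0.17,-10,-9,0,-1]
    - [0,0,0.34,-20,-18,0,-1]
    - [0,0,0.51,-30,-27,0,-1]
    - [0,0,0.68,-40,-36,0,-1]
    - [0,0,0.8667,-52.3,-45.5,0.2,-1]
    - [0,0,0.8667,-52.3,-45.5,0.2,-1]
    - [0,0,0.8667,-52.3,-45.5,0.2,-1]
    - [0,0,0.8667,-52.3,-45.5,0.2,-1]
    - [0,0,0.8667,-52.3,-45.5,0.2,-1]
    - [0,0,0.8667,-52.3,-45.5,0.2,-1]
    - [0,0,0.8667,-52.3,-45.5,0.2,-1]
    - [0,0,0.8667,-52.3,-45.5,0.2,-1]
  squeeze: 20

```text
time_s: 1.7
eef_pos: [0.5475, -0.073, 0.1996]
orientation: [1.913, 2.489, -0.002]
ft_force: [-1.0, 0.1, 0.0]
width: 0.0849
```

Run:
```python
from h import *
go(own(0,-90e-3,.20),YAW)
cv2.imwrite('pics/w1.png',cams.get_image('wrist'))
```

```text
row [0.0008, 0.0029, -0.0052, 0.46, -0.08, -0.04] t 1.7 pos [ 0.5475 -0.073   0.1996] w 0.0849 F [-1.    0.1   0.02]
```

View pics/w1.png

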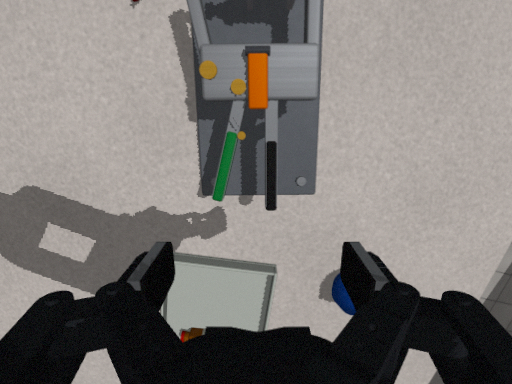

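Run:
```python
from h import *
s=sense(); a=cv2.imread('pics/w1.png')
# measured
print('black bar', [toown(p).round(4) for p in onplane('wrist',[(271.5,142),(271.5,209)],.085,s)])
print('green', [toown(p).round(4) for p in onplane('wrist',[(233,133),(218,199)],.085,s)])
print('plate corners', [toown(p).round(4) for p in onplane('wrist',[(202,195),(315,193)],.012,s)])
print('head', [toown(p).round(4) for p in onplane('wrist',[(203,101),(318,99),(202,45),(318,43)],.091,s)])
print('lever', [toown(p).round(4) for p in onplane('wrist',[(258,54),(258,108)],.0995,s)])
pts=[own(13e-3,-125e-3,.085),own(13e-3,-55e-3,.085),own(-.075,-.135,.012),own(.075,-.135,.012),own(0,0,.0995),own(0,-.09,.075)]
for p in proj('wrist',pts,s): cv2.circle(a,tuple(p.round().astype(int).tolist()),3,(255,0,255),1)
cv2.imwrite('pics/w1o.png',a)
```

```text
black bar [array([ 0.0138, -0.0521,  0.085 ]), array([ 0.0145, -0.1229,  0.085 ])]
green [array([-0.0243, -0.0431,  0.085 ]), array([-0.0421, -0.1115,  0.085 ])]
plate corners [array([-0.0735, -0.1292,  0.012 ]), array([ 0.0753, -0.1271,  0.012 ])]
head [array([-0.0513, -0.0127,  0.091 ]), array([ 0.0569, -0.0113,  0.091 ]), array([-0.0498,  0.036 ,  0.091 ]), array([0.0546, 0.0373, 0.091 ])]
lever [array([0.0006, 0.0266, 0.0995]), array([ 0.0004, -0.0194,  0.0995])]
```

View pics/w1o.png

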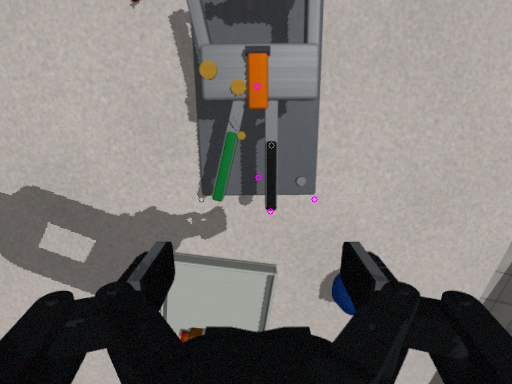

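```bash
sed -i 's/^O=.*/O=np.array([.5214,.0207]); YAW=np.radians(15.9)/' h.py
python3 - <<'E'
from h import *
s=sense()
print('black bar', [toown(p).round(4) for p in onplane('wrist',[(271.5,142),(271.5,209)],.085,s)])
print('vial', [toown(p).round(4) for p in onplane('top',[(211.5,185.6),(216,204.5)],.086,s)])
go(own(-16e-3,-90e-3,.052),YAW)
E
```

```text
black bar [array([ 0.013 , -0.0551,  0.085 ]), array([ 0.0128, -0.1258,  0.085 ])]
vial [array([0.0403, 0.0979, 0.086 ]), array([-0.0076,  0.1003,  0.086 ])]
row [-0.0008, 0.0013, -0.016, 0.53, -1.47, 14.73] t 1.75 pos [ 0.5463 -0.0714  0.1993] w 0.0852 F [ 0.45  0.09 -0.19]
```

Call:
step_arm:
  motion:
    - [0,0,-0.016,0.53,-1.47,0,-1]
    - [0,0,-0.016,0.53,-1.47,4,-1]
    - [0,0,-0.016,0.53,-1.47,8,-1]
    - [0,0,-0.016,0.53,-1.47,11,-1]
    - [0,0,-0.016,0.53,-1.47,13,-1]
    - [0,0,-0.016,0.53,-1.47,14.7,-1]
    - [0,0,-0.016,0.53,-1.47,14.7,-1]

```text
time_s: 2.62
eef_pos: [0.5278, -0.0678, 0.0517]
orientation: [-1.887, -2.507, 0.004]
ft_force: [-0.8, -0.2, 0.7]
width: 0.0854
```

Run:
```python
from h import *
go(own(-16e-3,-90e-3,.052),YAW); print(toown(sense()['eef_pos']))
cv2.imwrite('pics/w2.png',cams.get_image('wrist'))
```

```text
row [-0.0046, -0.0016, 0.0026, -0.31, 0.2, -0.03] t 2.625 pos [ 0.5278 -0.0678  0.0517] w 0.0854 F [-0.77 -0.2   0.72]
[-0.01805502 -0.08689775  0.0516868 ]
```

View pics/w2.png

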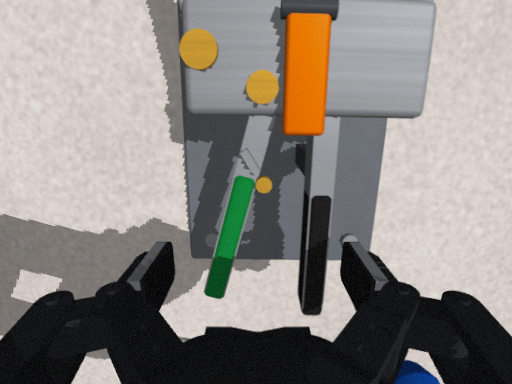

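Call:
step_arm:
  motion:
    - [-0.004,-0.001,0.002,-0.3,0.3,0,-0.8]
    - [-0.004,-0.001,0.002,-0.3,0.5,0,-0.7]
    - [-0.004,-0.001,0.002,-0.3,0.7,0,-0.6]
    - [-0.004,-0.001,0.002,-0.3,0.7,0,-0.6]
    - [-0.004,-0.001,0.002,-0.3,0.7,0,-0.6]

```text
time_s: 3.3
eef_pos: [0.5365, -0.0694, 0.0525]
orientation: [1.892, 2.506, 0.001]
ft_force: [-0.7, 0.0, -0.2]
width: 0.0682
```

Run:
```python
from h import *
go(own(-11e-3,-90e-3,.052),YAW); print(toown(sense()['eef_pos']))
cv2.imwrite('pics/w3.png',cams.get_image('wrist'))
```

```text
row [0.0013, 0.0008, 0.0003, 0.08, -0.08, 0.05] t 3.3 pos [ 0.5365 -0.0694  0.0525] w 0.0682 F [-0.73  0.03 -0.2 ]
[-0.01015593 -0.09079164  0.05248692]
```

View pics/w3.png

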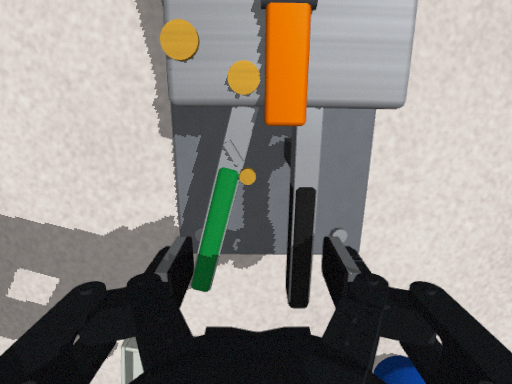

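Call:
step_arm:
  motion:
    - [0,0,0,0,0,0,-0.5]
    - [0,0,0,0,0.1,0,-0.45]
    - [0,0,0,0,0.2,0,-0.4]
    - [0,0,0,0,0.2,0,-0.4]

```text
time_s: 3.85
eef_pos: [0.5385, -0.0688, 0.0524]
orientation: [1.892, 2.507, 0.001]
ft_force: [-0.0, 0.7, 0.5]
width: 0.0599
```

Run:
```python
from h import *
go(own(-6e-3,-90e-3,.052),YAW); s=sense();print(toown(s['eef_pos']),R.from_rotvec([0,0,-YAW]).apply(s['ft_force']))
```

```text
row [0.0012, 0.0008, 0.0003, 0.08, 0.21, 0.04] t 3.85 pos [ 0.5385 -0.0688  0.0524] w 0.0599 F [-0.01  0.7   0.48]
[-0.00812725 -0.09077402  0.05240323] [0.17991106 0.67386135 0.47921248]
```

Call:
step_arm:
  motion:
    - [0,0,0,0,0.1,0,-0.35]
    - [0,0,0,0,0.2,0,-0.3]
    - [0,0,0,0,0.2,0,-0.3]

```text
time_s: 4.22
eef_pos: [0.5405, -0.0683, 0.0524]
orientation: [1.891, 2.507, 0.001]
ft_force: [0.1, 0.7, -0.2]
width: 0.0551
```

Run:
```python
from h import *
go(own(-6e-3,-90e-3,.052),YAW); s=sense();print(toown(s['eef_pos']),R.from_rotvec([0,0,-YAW]).apply(s['ft_force']))
cv2.imwrite('pics/w4.png',cams.get_image('wrist'))
```

```text
row [0.0013, 0.0009, 0.0004, 0.08, -0.0, 0.04] t 4.225 pos [ 0.5405 -0.0683  0.0524] w 0.0551 F [ 0.14  0.65 -0.22]
[-0.00599015 -0.09082448  0.0524281 ] [ 0.3091928   0.59012791 -0.22343355]
```

View pics/w4.png

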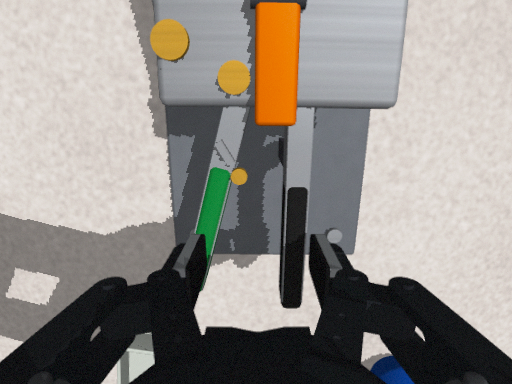

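Call:
step_arm:
  motion:
    - [0,0,0,0,0.1,0,-0.25]
    - [0,0,0,0,0.2,0,-0.22]
    - [0,0,0,0,0.2,0,-0.22]

```text
time_s: 4.65
eef_pos: [0.5425, -0.0677, 0.0525]
orientation: [1.891, 2.506, 0.001]
ft_force: [0.5, -0.2, 0.3]
width: 0.0521
```

Run:
```python
from h import *
go(own(-6e-3,-90e-3,.052),YAW); s=sense();print(toown(s['eef_pos']),R.from_rotvec([0,0,-YAW]).apply(s['ft_force']))
```

```text
row [0.0014, 0.0009, 0.0004, 0.08, -0.21, 0.05] t 4.65 pos [ 0.5425 -0.0677  0.0525] w 0.0521 F [ 0.54 -0.22  0.31]
[-0.00393401 -0.0908342   0.05245581] [ 0.46104852 -0.35864009  0.31104304]
```

Run:
```python
from h import *
cv2.imwrite('pics/w5.png',cams.get_image('wrist'))
```

```text
(no output)
```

View pics/w5.png

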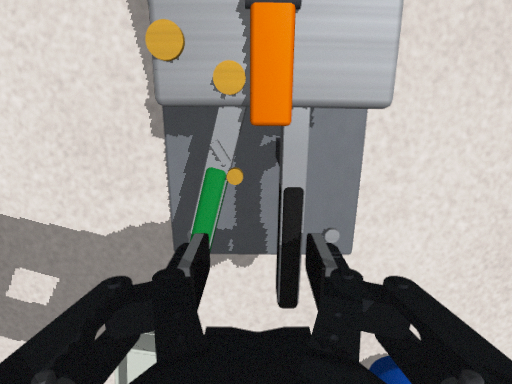

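Run:
```python
from h import *
s=sense()
for y in (-.05,-.06,-.07,-.08,-.09,-.1): print(y,proj('wrist',[own(.013,y,.085),own(.019,y,.085),own(-.03,y,.085),own(-.03,y,.065)],s).round(0).tolist())
T=lambda x,y,z: R.from_rotvec(s['orientation']).apply([x,y,z])+s['eef_pos']
for z in (0,-.005,-.01,-.02,-.03,-.04): print(z,proj('wrist',[T(.011,-.026,z),T(.011,.026,z)],s).round(0).tolist())
a=cv2.imread('pics/w5.png');cv2.imwrite('pics/w5c.png',cv2.resize(a[150:320,140:370],None,fx=3.4,fy=3.4))
print([toown(p).round(4) for p in onplane('wrist',[(207,170),(226,172),(191,236),(212,236)],.085,s)])
```

```text
-0.05 [[293.0, 175.0], [305.0, 175.0], [207.0, 175.0], [213.0, 167.0]]
-0.06 [[292.0, 194.0], [304.0, 194.0], [208.0, 194.0], [214.0, 184.0]]
-0.07 [[291.0, 212.0], [303.0, 212.0], [209.0, 212.0], [214.0, 200.0]]
-0.08 [[291.0, 230.0], [302.0, 230.0], [210.0, 230.0], [215.0, 216.0]]
-0.09 [[290.0, 247.0], [301.0, 247.0], [211.0, 247.0], [216.0, 231.0]]
-0.1 [[289.0, 263.0], [300.0, 263.0], [212.0, 263.0], [217.0, 246.0]]
0 [[218.0, 209.0], [299.0, 209.0]]
-0.005 [[217.0, 211.0], [300.0, 211.0]]
-0.01 [[216.0, 214.0], [301.0, 214.0]]
-0.02 [[213.0, 220.0], [304.0, 220.0]]
-0.03 [[211.0, 227.0], [307.0, 227.0]]
-0.04 [[208.0, 235.0], [310.0, 235.0]]
[array([-0.0299, -0.0476,  0.085 ]), array([-0.0205, -0.0487,  0.085 ]), array([-0.0404, -0.0837,  0.085 ]), array([-0.0291, -0.0837,  0.085 ])]
```

View pics/w5c.png

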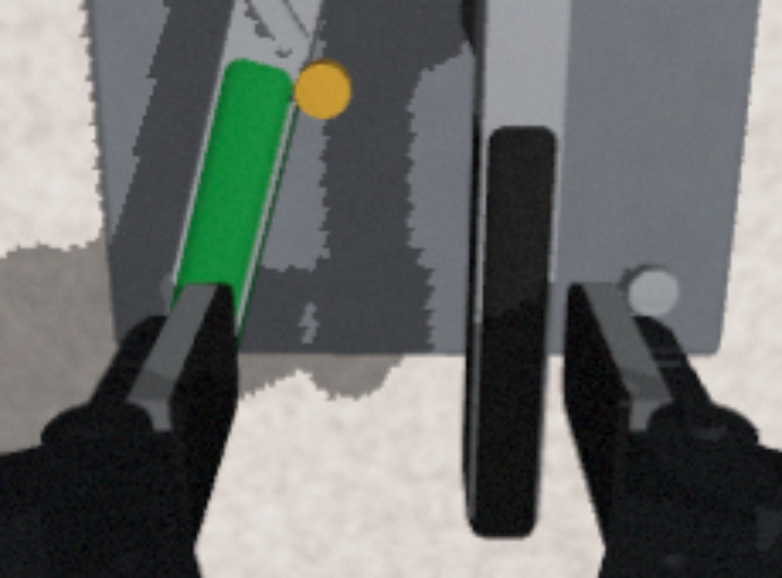

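Call:
step_arm:
  motion:
    - [0,0,0,0,-0.3,0,-0.45]
    - [0,0,0,0,-0.6,0,-0.65]
    - [0,0,0,0,-0.7,0,-0.75]
    - [0,0,0,0,-0.7,0,-0.75]
    - [0,0,0,0,-0.7,1.0,-0.75]
    - [0,0,0,0,-0.7,2.0,-0.75]
    - [0,0,0,0,-0.7,2.0,-0.75]

```text
time_s: 5.58
eef_pos: [0.5348, -0.0693, 0.0311]
orientation: [-1.892, -2.507, 0.0]
ft_force: [-0.1, 0.2, -0.9]
width: 0.0747
```

Run:
```python
from h import *
go(own(-10e-3,-90e-3,.032),YAW); s=sense();print(toown(s['eef_pos']))
a=cams.get_image('wrist')
cv2.imwrite('pics/w6.png',cv2.resize(a[150:320,140:370],None,fx=3.4,fy=3.4))
b=cams.get_image('scene')
cv2.imwrite('pics/s6.png',cv2.resize(b[120:260,150:320],None,fx=4,fy=4,interpolation=cv2.INTER_CUBIC))
```

```text
row [-0.0009, -0.0007, 0.0004, 0.02, 0.18, -0.09] t 5.575 pos [ 0.5348 -0.0693  0.0311] w 0.0747 F [-0.05  0.16 -0.94]
[-0.01179578 -0.09024729  0.0311293 ]
```

View pics/w6.png

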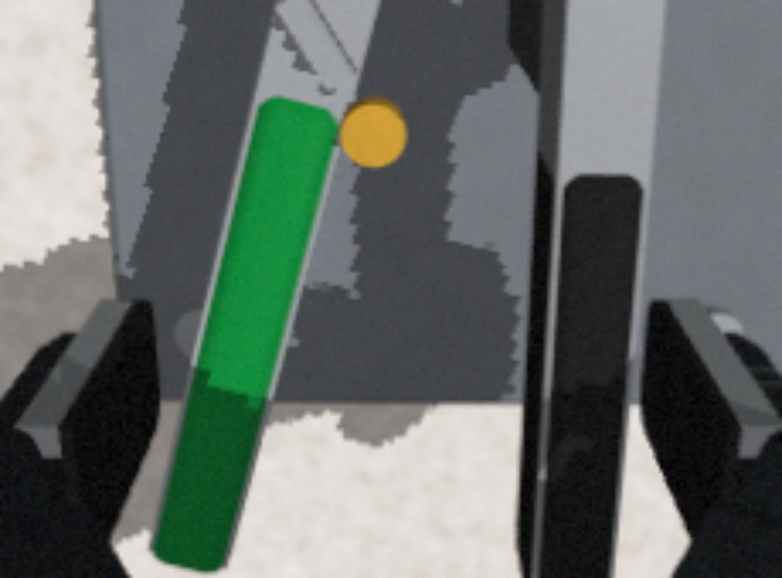

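View pics/s6.png

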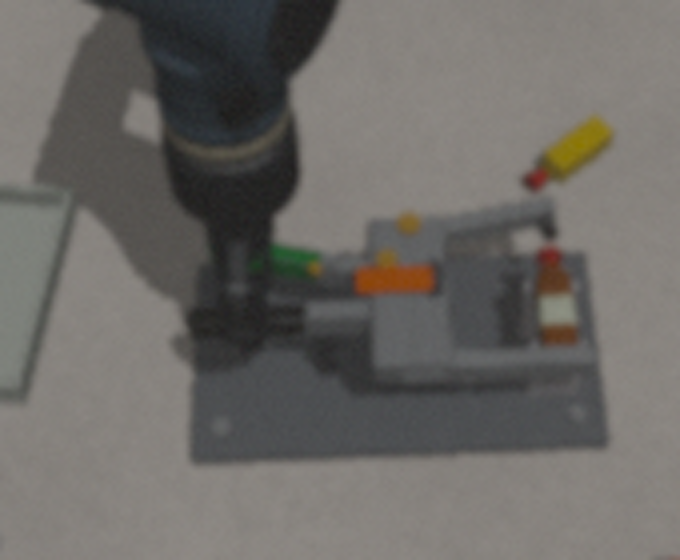

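Call:
step_arm:
  motion:
    - [0,0,0,0,0,0.5,-0.75]
    - [0,0,0,0,0.1,0.9,-0.7]
    - [0,0,0,0,0.2,0.9,-0.6]
    - [0,0,0,0,0.3,0.9,-0.55]
    - [0,0,0,0,0.3,0.9,-0.55]

```text
time_s: 6.3
eef_pos: [0.5344, -0.0687, 0.0225]
orientation: [-1.887, -2.504, 0.006]
ft_force: [-8.0, -3.5, 1.3]
width: 0.0659
```

```bash
cat >> h.py <<'E'
def st(pic=None):
    s=sense();print('t',round(s['time_s'],2),'own',(toown(s['eef_pos'])*1e3).round(1),'Fown',R.from_rotvec([0,0,-YAW]).apply(s['ft_force']).round(2),'w',round(s['width'],4))
    if pic:
        a=cams.get_image('wrist'); cv2.imwrite('pics/%s.png'%pic,cv2.resize(a[150:320,140:370],None,fx=3.4,fy=3.4))
E
python3 -c "
from h import *
st('w7')"
```

```text
t 6.3 own [-12.  -89.6  22.5] Fown [-8.62 -1.17  1.33] w 0.0659
```

View pics/w7.png

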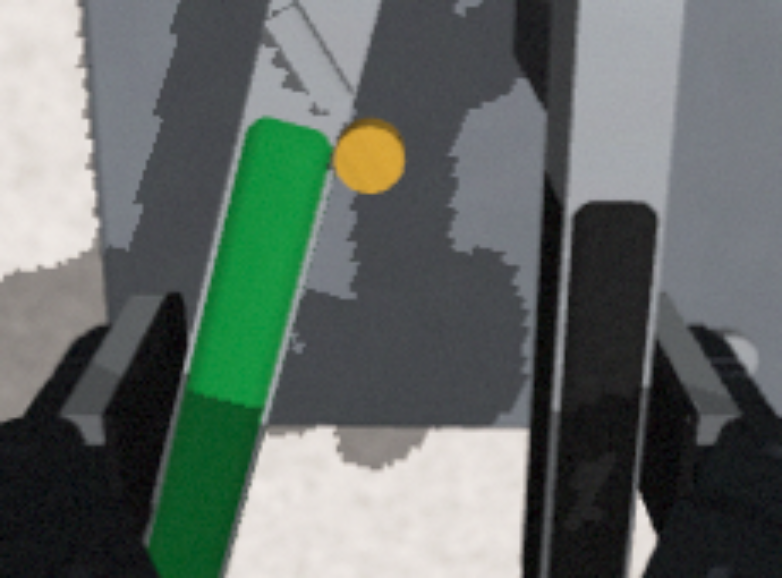

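Call:
step_arm:
  motion:
    - [0,0,0,0,0.4,0,-0.52]
    - [0,0,0,0,0.4,0,-0.48]
    - [0,0,0,0,0.4,0,-0.45]
    - [0,0,0,0,0.4,0,-0.45]

```text
time_s: 6.85
eef_pos: [0.5345, -0.0676, 0.0224]
orientation: [-1.882, -2.5, 0.013]
ft_force: [-7.0, -3.9, 5.4]
width: 0.0618
```

```bash
python3 -c "
from h import *
st('w8')"
```

```text
t 6.85 own [-11.6 -88.6  22.4] Fown [-7.83 -1.8   5.45] w 0.0618
```

View pics/w8.png

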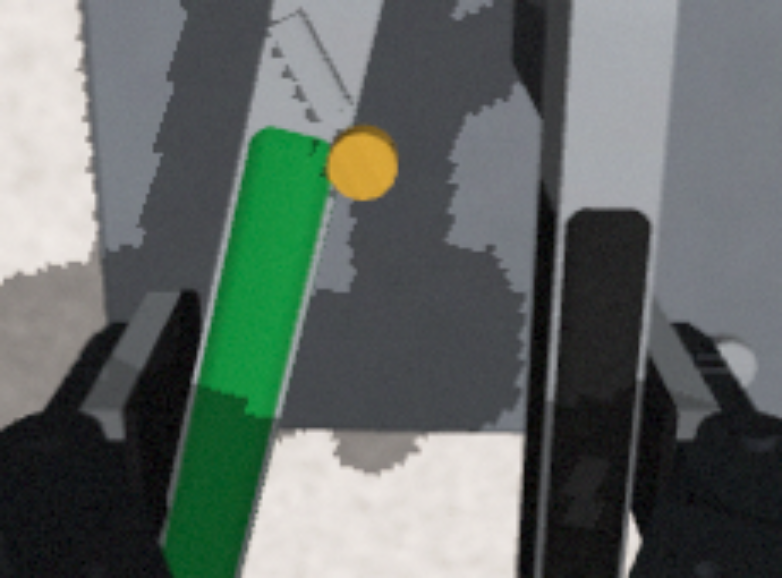

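Call:
step_arm:
  motion:
    - [0,0,0,-0.1,0.4,-0.05,-0.42]
    - [0,0,0,-0.1,0.5,-0.1,-0.39]
    - [0,0,0,-0.1,0.6,-0.1,-0.36]
    - [0,0,0,-0.1,0.6,-0.1,-0.36]

```text
time_s: 7.4
eef_pos: [0.5363, -0.0678, 0.0231]
orientation: [-1.875, -2.497, 0.022]
ft_force: [-8.0, -6.0, 3.3]
width: 0.0582
```

```bash
python3 -c "
from h import *
st()"
```

```text
t 7.4 own [ -9.9 -89.2  23.1] Fown [-9.33 -3.59  3.27] w 0.0582
```

```bash
python3 -c "
from h import *
go(own(-7e-3,-90e-3,.023),YAW)"
```

```text
row [-0.0224, -0.0067, 0.0052, -0.08, 0.29, -0.0] t 7.4 pos [ 0.5363 -0.0678  0.0231] w 0.0582 F [-7.99 -6.01  3.27]
```

Call:
step_arm:
  motion:
    - [-0.02,-0.007,0.005,-0.1,0.4,0,-0.33]
    - [-0.02,-0.007,0.005,-0.1,0.5,0,-0.3]
    - [-0.02,-0.007,0.005,-0.1,0.6,0,-0.27]
    - [-0.02,-0.007,0.005,-0.1,0.6,0,-0.27]

```text
time_s: 7.9
eef_pos: [0.5388, -0.0674, 0.023]
orientation: [-1.887, -2.503, 0.01]
ft_force: [-7.5, -5.0, 5.7]
width: 0.0542
```

```bash
python3 -c "
from h import *
st('w9');go(own(-5e-3,-90e-3,.023),YAW)"
```

```text
t 7.9 own [ -7.4 -89.5  23. ] Fown [-8.53 -2.73  5.74] w 0.0542
row [-0.0093, -0.0017, 0.0015, -0.05, 0.24, -0.0] t 7.95 pos [ 0.5388 -0.0674  0.023 ] w 0.0544 F [-7.44 -4.63  5.79]
```

View pics/w9.png

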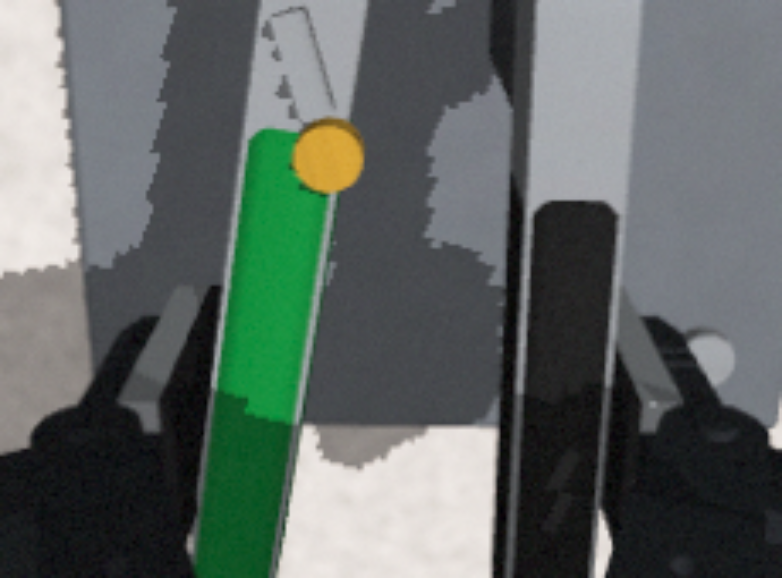

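Going well. Both fingers are in contact; the handle swings with about 9 N. Continuing.

Call:
step_arm:
  motion:
    - [-0.01,0,0,-0.1,0.4,0,-0.24]
    - [-0.01,0,0,-0.1,0.5,0,-0.21]
    - [-0.01,0,0,-0.1,0.55,0,-0.18]
    - [-0.01,0,0,-0.1,0.55,0,-0.18]

```text
time_s: 8.45
eef_pos: [0.542, -0.0669, 0.0231]
orientation: [-1.887, -2.506, 0.002]
ft_force: [-5.3, -2.7, 4.4]
width: 0.0505
```

```bash
python3 -c "
from h import *
st();go(own(-5e-3,-90e-3,.023),YAW)"
```

```text
t 8.45 own [ -4.2 -89.9  23.1] Fown [-5.86 -1.17  4.44] w 0.0505
row [-0.0037, -0.0032, 0.0022, -0.01, -0.08, 0.01] t 8.45 pos [ 0.542  -0.0669  0.0231] w 0.0505 F [-5.32 -2.73  4.44]
```

Call:
step_arm:
  motion:
    - [0,0,0,0,0.3,0,-0.15]
    - [0,0,0,0,0.35,0,-0.12]
    - [0,0,0,0,0.4,0,-0.09]
    - [0,0,0,0,0.4,0,-0.09]

```text
time_s: 8.95
eef_pos: [0.5441, -0.0664, 0.0232]
orientation: [-1.885, -2.504, 0.005]
ft_force: [-3.8, -2.2, 3.4]
width: 0.0466
```

```bash
python3 -c "
from h import *
st('w10');go(own(-5e-3,-90e-3,.023),YAW)"
```

```text
t 8.95 own [ -2.  -90.   23.2] Fown [-4.21 -1.07  3.42] w 0.0466
row [-0.0067, -0.0035, 0.0028, 0.0, -0.31, 0.02] t 9.0 pos [ 0.5443 -0.0664  0.0232] w 0.0464 F [-3.44 -4.3   2.35]
```

View pics/w10.png

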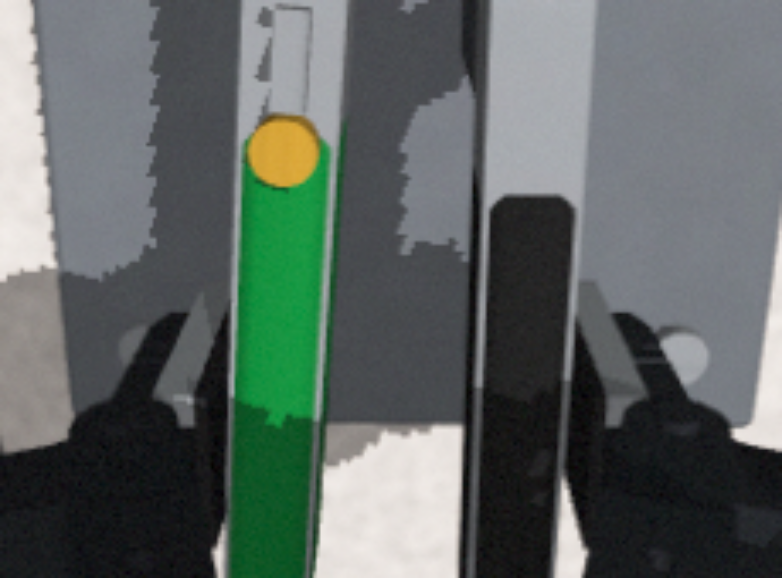

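Call:
step_arm:
  motion:
    - [0,0,0,0,0.2,0,-0.06]
    - [0,0,0,0,0.25,0,-0.03]
    - [0,0,0,0,0.25,0,-0.03]

```text
time_s: 9.38
eef_pos: [0.5478, -0.0656, 0.0233]
orientation: [-1.887, -2.506, 0.003]
ft_force: [-0.3, 1.0, 0.0]
width: 0.0441
```

```bash
python3 -c "
from h import *
st('w11');go(own(-5e-3,-90e-3,.023),YAW)"
```

```text
t 9.38 own [  1.7 -90.2  23.3] Fown [-0.02  1.02  0.02] w 0.0441
row [-0.0049, -0.003, 0.0026, 0.02, -0.66, 0.03] t 9.425 pos [ 0.5476 -0.0656  0.0233] w 0.044 F [ 0.34  0.42 -0.36]
```

View pics/w11.png

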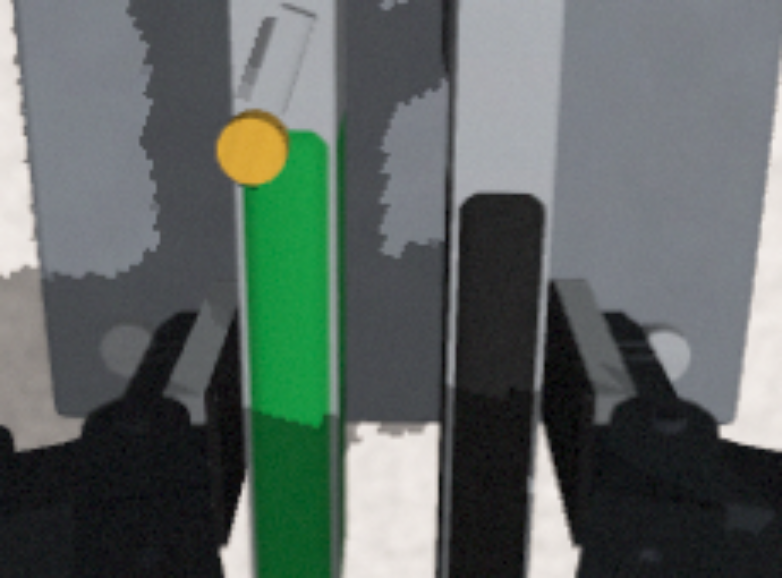

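Call:
step_arm:
  motion:
    - [0,0,0,0,0,0,-0.2]
    - [0,0,0,0,0,0,-0.4]
    - [0,0,0,0,0,0,-0.4]
    - [0,0,0,0,0,-4,-0.4]
    - [0,0,0,0,0,-9,0]
    - [0,0,0,0,0,-14,0.5]
    - [0,0,0,0,0,-14,1]
    - [0,0,0,0,0,-14,1]
    - [0,0,0,0,0,-14,1]

```text
time_s: 10.55
eef_pos: [0.5471, -0.0654, 0.1617]
orientation: [-1.884, -2.503, 0.005]
ft_force: [-0.0, 0.1, 0.4]
width: -0.0001
```

```bash
python3 -c "
from h import *
st()
cv2.imwrite('pics/w12.png',cams.get_image('wrist'))
a=cams.get_image('top')
cv2.imwrite('pics/t12.png',cv2.resize(a[145:245,190:320],None,fx=6,fy=6,interpolation=cv2.INTER_CUBIC))
"
```

```text
t 10.55 own [  1.1 -89.8 161.7] Fown [0.01 0.15 0.36] w -0.0001
```

View pics/w12.png

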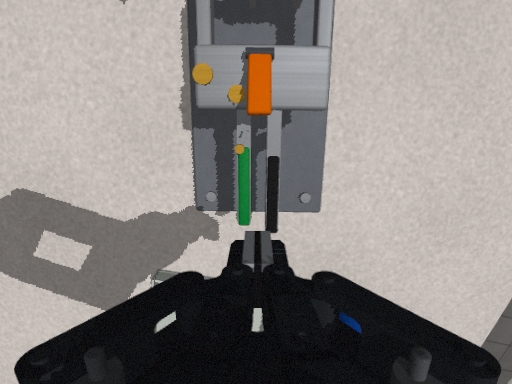

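View pics/t12.png

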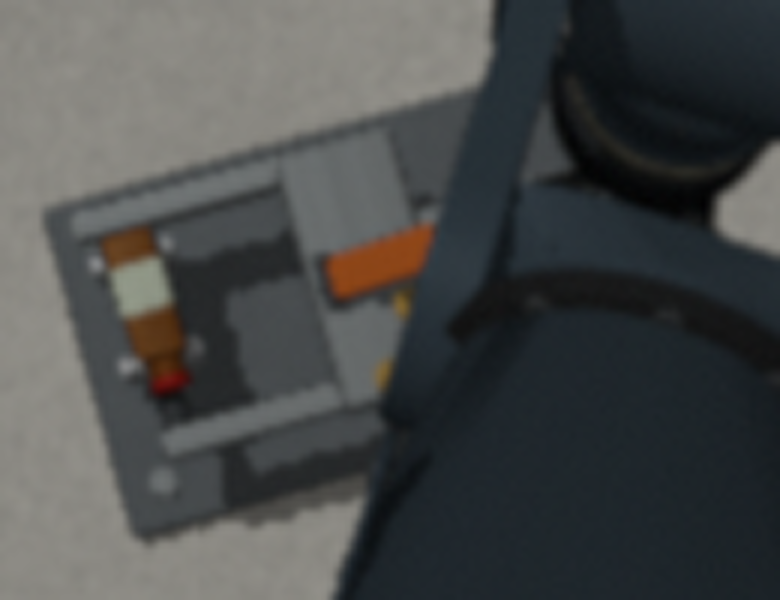

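```bash
python3 -c "
from h import *
go(own(0,-18e-3,.135),YAW)"
```

```text
row [-0.0076, -0.0049, 0.0026, 7.19, -0.1, 2.71] t 10.65 pos [ 0.5474 -0.0655  0.1618] w 0.0002 F [ 0.61  0.18 -0.71]
```

Call:
step_arm:
  motion:
    - [-0.007,-0.005,0.003,4,-0.1,0,1]
    - [-0.007,-0.005,0.003,7.2,-0.1,0,1]
    - [-0.007,-0.005,0.003,7.2,-0.1,1.5,1]
    - [-0.007,-0.005,0.003,7.2,-0.1,2.7,1]
    - [-0.007,-0.005,0.003,7.2,-0.1,2.7,1]

```text
time_s: 11.28
eef_pos: [0.5256, 0.0028, 0.1334]
orientation: [-1.893, -2.503, 0.003]
ft_force: [-0.2, 0.4, -0.0]
width: -0.0002
```

```bash
python3 -c "
from h import *
st();go(own(0,-18e-3,.125),YAW)
cv2.imwrite('pics/w13.png',cams.get_image('wrist'))
"
```

```text
t 11.28 own [ -0.8 -18.4 133.4] Fown [-0.12  0.47 -0.  ] w -0.0002
row [-0.0036, -0.0012, -0.0015, 0.04, 0.09, 0.84] t 11.275 pos [0.5256 0.0028 0.1334] w -0.0002 F [-0.24  0.42 -0.  ]
```

View pics/w13.png

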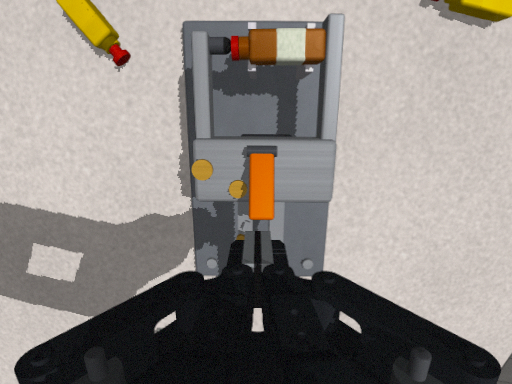

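```bash
python3 -c "
from h import *
s=sense()
print(proj('wrist',[own(0,-17e-3,.1165),own(0,-25e-3,.12),own(0,.025,.0995)],s))
print([toown(p)*1e3 for p in onplane('wrist',[(325,46),(250,46),(240,47),(231,47),(229,47)],.08,s)])
"
```

```text
[[258.69460197 212.81618257]
 [258.719545   225.19394188]
 [258.57034267 150.17665024]]
[array([48.54916187, 98.51260384, 80.        ]), array([-6.1025714 , 98.32101316, 80.        ]), array([-13.38542277,  97.6761098 ,  80.        ]), array([-19.9394456 ,  97.71609709,  80.        ]), array([-21.39662842,  97.7264616 ,  80.        ])]
```

Call:
step_arm:
  motion:
    - [0,0,0,0,0.1,0.5,1]
    - [0,0,0,0,0.1,0.9,1]
    - [0,0,0,0,0.1,0.9,1]

```text
time_s: 11.7
eef_pos: [0.527, 0.0028, 0.1248]
orientation: [-1.894, -2.504, 0.003]
ft_force: [0.1, 0.5, 0.2]
width: 0.0001
```

Call:
step_arm:
  motion:
    - [0,0,0,0,0.1,0.3,1]
    - [0,0,0,0,0.1,0.6,1]
    - [0,0,0,0,0.1,0.8,1]

```text
time_s: 12.08
eef_pos: [0.5278, 0.0032, 0.1166]
orientation: [-1.894, -2.504, 0.003]
ft_force: [0.3, -0.1, 0.3]
width: -0.0002
```

Call:
step_arm:
  motion:
    - [0,0,0,0,0,0.15,1]
    - [0,0,0,0,0,0.3,1]
    - [0,0,0,0,0,0.3,1]

```text
time_s: 12.45
eef_pos: [0.5277, 0.0032, 0.1135]
orientation: [-1.893, -2.504, 0.003]
ft_force: [0.6, 0.3, -0.1]
width: 0.0001
```

Call:
step_arm:
  motion:
    - [0,0,0,0,0,0.15,1]
    - [0,0,0,0,0,0.3,1]
    - [0,0,0,0,0,0.3,1]

```text
time_s: 12.82
eef_pos: [0.5276, 0.0032, 0.1104]
orientation: [-1.893, -2.503, 0.003]
ft_force: [-0.3, -0.5, -1.7]
width: -0.0003
```

```bash
python3 -c "
from h import *
st();go(own(2e-3,-18e-3,.1),YAW)
a=cams.get_image('wrist')
cv2.imwrite('pics/w14.png',cv2.resize(a[100:300,140:380],None,fx=3,fy=3))
"
```

```text
t 12.82 own [  1.2 -18.5 110.4] Fown [-0.39 -0.45 -1.73] w -0.0003
row [-0.0034, -0.0011, -0.0018, 0.05, 0.08, 1.04] t 12.825 pos [0.5276 0.0032 0.1104] w -0.0003 F [-0.25 -0.55 -1.73]
```

View pics/w14.png

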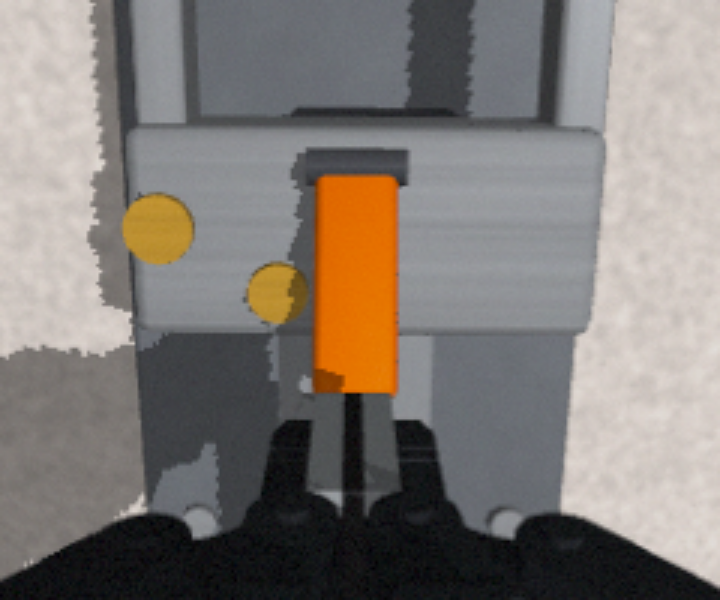

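Call:
step_arm:
  motion:
    - [0,0,0,0.3,0.1,0.3,1]
    - [0,0,0,0.3,0.1,0.6,1]
    - [0,0,0,0.3,0.1,0.9,1]
    - [0,0,0,0.3,0.1,0.9,1]

```text
time_s: 13.38
eef_pos: [0.5275, 0.0064, 0.1011]
orientation: [-1.893, -2.503, 0.004]
ft_force: [0.1, -0.6, -0.0]
width: 0.0001
```

```bash
python3 -c "
from h import *
st();go(own(2e-3,-15e-3,.1),YAW)
a=cams.get_image('wrist')
cv2.imwrite('pics/w15.png',cv2.resize(a[100:300,140:380],None,fx=3,fy=3))
"
```

```text
t 13.38 own [  2.  -15.4 101.1] Fown [-0.07 -0.55 -0.04] w 0.0001
row [-0.004, -0.0014, -0.0018, 0.04, 0.0, 0.11] t 13.375 pos [0.5275 0.0064 0.1011] w 0.0001 F [ 0.08 -0.55 -0.04]
```

View pics/w15.png

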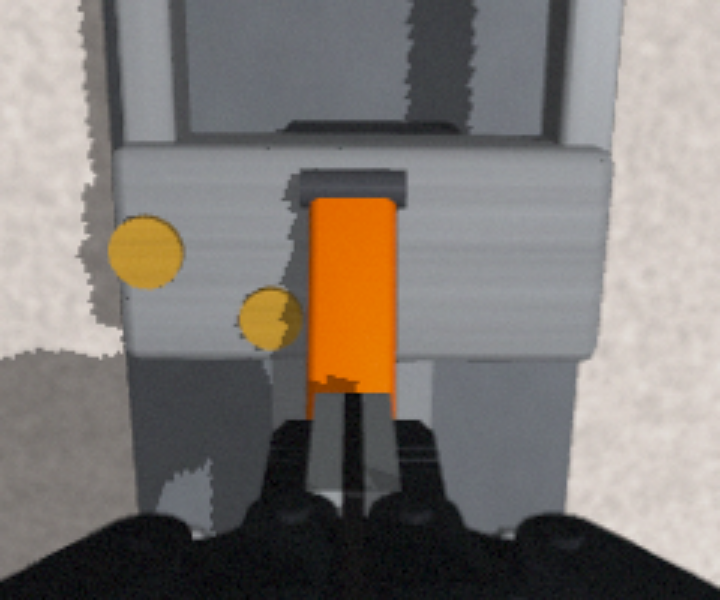

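Call:
step_arm:
  motion:
    - [0,0,0,0,0,0.3,1]
    - [0,0,0,0,0,0.6,1]
    - [0,0,0,0,0,0.6,1]

```text
time_s: 13.8
eef_pos: [0.5274, 0.0064, 0.0949]
orientation: [-1.893, -2.502, 0.004]
ft_force: [0.2, 0.2, -0.5]
width: 0.0001
```

Call:
step_arm:
  motion:
    - [0,0,0,0,0,0.15,1]
    - [0,0,0,0,0,0.3,1]
    - [0,0,0,0,0,0.3,1]

```text
time_s: 14.18
eef_pos: [0.5273, 0.0064, 0.0918]
orientation: [-1.893, -2.502, 0.004]
ft_force: [0.2, 0.2, 0.1]
width: -0.0001
```

Call:
step_arm:
  motion:
    - [0,0,0,0,0,0.15,1]
    - [0,0,0,0,0,0.3,1]
    - [0,0,0,0,0,0.3,1]

```text
time_s: 14.55
eef_pos: [0.5276, 0.0062, 0.0895]
orientation: [-1.893, -2.503, 0.004]
ft_force: [-1.8, -1.1, 5.5]
width: 0.0002
```

```bash
python3 -c "
from h import *
st();go(own(2e-3,-15e-3,.088),YAW)
a=cams.get_image('wrist')
cv2.imwrite('pics/w16.png',cv2.resize(a[100:300,140:380],None,fx=3,fy=3))
"
```

```text
t 14.55 own [  2.  -15.6  89.5] Fown [-1.98 -0.54  5.51] w 0.0002
row [-0.0039, -0.0011, -0.0017, 0.06, 0.0, 0.15] t 14.55 pos [0.5276 0.0062 0.0895] w 0.0002 F [-1.75 -1.06  5.51]
```

View pics/w16.png

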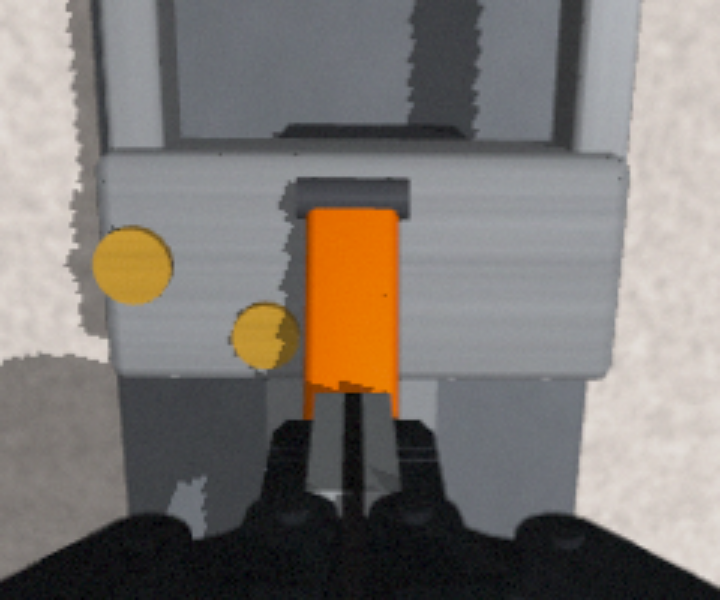

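Call:
step_arm:
  motion:
    - [0,0,0,0,0,0.1,1]
    - [0,0,0,0,0,0.2,1]
    - [0,0,0,0,0,0.2,1]

```text
time_s: 14.98
eef_pos: [0.5278, 0.0059, 0.0886]
orientation: [-1.893, -2.505, 0.004]
ft_force: [-1.7, -1.1, 7.2]
width: -0.0004
```

Call:
step_arm:
  motion:
    - [0,0,0,0,0,0.15,1]
    - [0,0,0,0,0,0.25,1]
    - [0,0,0,0,0,0.25,1]

```text
time_s: 15.35
eef_pos: [0.528, 0.0051, 0.0869]
orientation: [-1.893, -2.506, 0.005]
ft_force: [-1.7, -1.9, 6.2]
width: 0.0002
```

Call:
step_arm:
  motion:
    - [0,0,0,0,0,0.15,1]
    - [0,0,0,0,0,0.25,1]
    - [0,0,0,0,0,0.3,1]

```text
time_s: 15.72
eef_pos: [0.5281, 0.0052, 0.0838]
orientation: [-1.894, -2.506, 0.004]
ft_force: [0.5, -0.1, -0.4]
width: -0.0003
```

Call:
step_arm:
  motion:
    - [0,0,0,0.05,0,0.15,1]
    - [0,0,0,0.05,0,0.25,1]
    - [0,0,0,0.05,0,0.3,1]

```text
time_s: 16.1
eef_pos: [0.5278, 0.0059, 0.0805]
orientation: [-1.894, -2.505, 0.005]
ft_force: [-0.1, 0.2, -0.1]
width: 0.0
```

```bash
python3 -c "
from h import *
st();go(own(2e-3,-15e-3,.088),YAW)
a=cams.get_image('wrist')
cv2.imwrite('pics/w17.png',cv2.resize(a[100:300,140:380],None,fx=3,fy=3))
"
```

```text
t 16.1 own [  2.1 -16.   80.5] Fown [-0.06  0.24 -0.11] w 0.0
row [-0.003, 0.0009, -0.0011, 0.1, -0.01, -0.75] t 16.1 pos [0.5278 0.0059 0.0805] w 0.0 F [-0.12  0.22 -0.11]
```

View pics/w17.png

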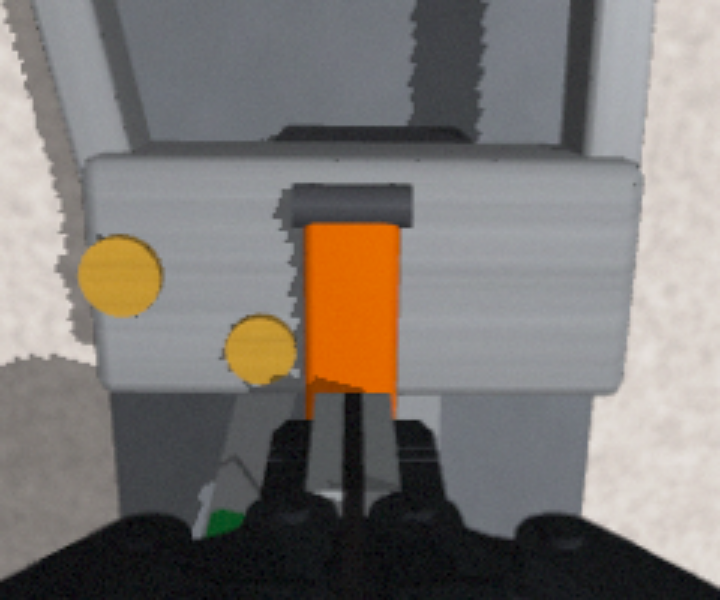

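```bash
python3 -c "
from h import *
go(own(15e-3,99e-3,.15),YAW-np.pi/2)"
```

```text
row [-0.0016, 0.0031, 1.5698, 11.5, 1.26, -6.97] t 16.15 pos [0.5278 0.0058 0.0805] w -0.0001 F [1.12 0.87 0.42]
```

Call:
step_arm:
  motion:
    - [0,0,0,0,0,-4,1]
    - [0,0,0.17,2,0.2,-7,0.5]
    - [0,0,0.34,4,0.4,-7,0]
    - [0,0,0.51,6,0.6,-7,0]
    - [0,0,0.68,8,0.8,-7,0]
    - [0,0,0.85,10,1,-7,0]
    - [0,0,1.02,11.5,1.26,-7,0]
    - [0,0,1.19,11.5,1.26,-7,0]
    - [0,0,1.36,11.5,1.26,-7,-0.1]
    - [0,0,1.57,11.5,1.26,-7,-0.1]
    - [0,0,1.57,11.5,1.26,-7,-0.1]
    - [0,0,1.57,11.5,1.26,-7,-0.1]

```text
time_s: 17.65
eef_pos: [0.5087, 0.12, 0.1503]
orientation: [3.11, 0.437, -0.005]
ft_force: [-0.6, -0.1, 0.7]
width: 0.0476
```

```bash
python3 -c "
from h import *
st();go(own(15e-3,99e-3,.15),YAW-np.pi/2); s=sense()
a=cams.get_image('wrist')
for p in proj('wrist',[own(14e-3,.1,.086),own(-17e-3,.1,.086),own(45e-3,.1,.086)],s): cv2.circle(a,tuple(p.round().astype(int).tolist()),2,(255,0,255),-1)
cv2.imwrite('pics/w18.png',a)
b=cams.get_image('scene');cv2.imwrite('pics/s18.png',b)
"
```

```text
t 17.65 own [ 15.   99.  150.3] Fown [-0.61  0.09  0.7 ] w 0.0476
row [0.0009, 0.003, 0.002, 0.0, 0.0, 0.03] t 17.65 pos [0.5087 0.12   0.1503] w 0.0476 F [-0.61 -0.08  0.7 ]
```

View pics/w18.png

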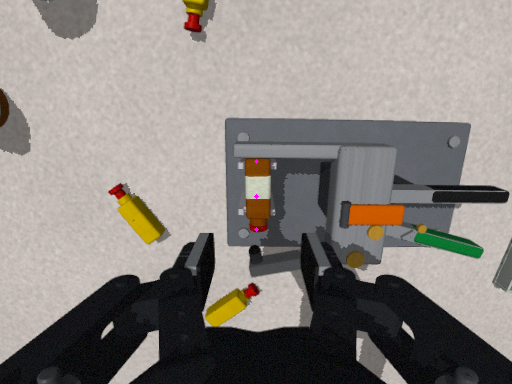

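Call:
step_arm:
  motion:
    - [0,0,0,0,0,4,-0.1]
    - [0,0,0,0,0,7,-0.1]
    - [0,0,0,0,0,9,-0.1]
    - [0,0,0,0,0,10.5,-0.1]
    - [0,0,0,0,0,11.2,-0.1]
    - [0,0,0,0,0,11.2,-0.1]

```text
time_s: 18.5
eef_pos: [0.5085, 0.1198, 0.0382]
orientation: [3.11, 0.437, -0.005]
ft_force: [-0.2, -1.1, -0.1]
width: 0.0467
```

```bash
python3 -c "
from h import *
st();go(own(15e-3,99e-3,.037),YAW-np.pi/2); s=sense()
a=cams.get_image('wrist')
cv2.imwrite('pics/w19.png',a)
"
```

```text
t 18.5 own [14.7 98.9 38.2] Fown [-0.48 -0.98 -0.12] w 0.0467
row [0.0008, 0.0032, 0.0016, 0.03, -0.01, 0.12] t 18.5 pos [0.5085 0.1198 0.0382] w 0.0467 F [-0.2  -1.07 -0.12]
```

View pics/w19.png

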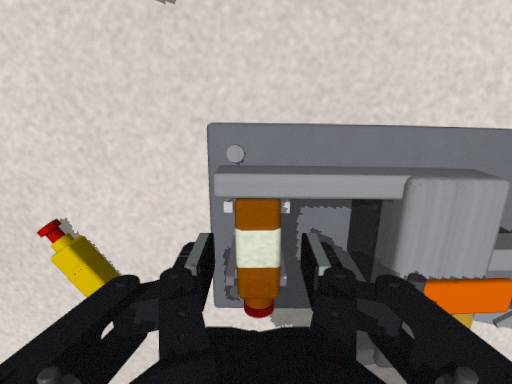

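Call:
step_arm:
  motion:
    - [0,0,0,0,0,0.1,0.2]
    - [0,0,0,0,0,0.1,0.4]
    - [0,0,0,0,0,0.1,0.6]
    - [0,0,0,0,0,0.1,0.6]
    - [0,0,0,0,0,0.1,0.6]
  squeeze: 25

```text
time_s: 19.18
eef_pos: [0.5092, 0.1199, 0.0382]
orientation: [3.11, 0.437, -0.002]
ft_force: [-0.3, -1.0, 4.6]
width: 0.0211
```

```bash
python3 -c "
from h import *
st();go(own(15e-3,99e-3,.037),YAW-np.pi/2); s=sense()
a=cams.get_image('wrist')
cv2.imwrite('pics/w20.png',a)
"
```

```text
t 19.18 own [15.4 98.7 38.2] Fown [-0.6  -0.86  4.59] w 0.0211
row [0.0013, 0.0013, 0.0016, -0.04, -0.03, 0.12] t 19.175 pos [0.5092 0.1199 0.0382] w 0.0211 F [-0.34 -0.99  4.59]
```

View pics/w20.png

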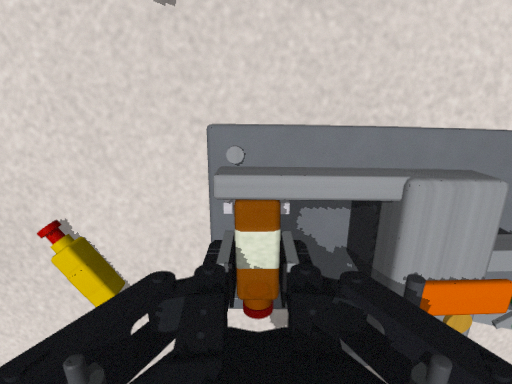

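Call:
step_arm:
  motion:
    - [0,0,0,0,0,-0.3,1]
    - [0,0,0,0,0,-1,1]
    - [0,0,0,0,0,-2,1]
    - [0,0,0,0,0,-4,1]
    - [0,0,0,0,0,-7,1]
    - [0,0,0,0,0,-10,1]
    - [0,0,0,0,0,-11,1]

```text
time_s: 20.1
eef_pos: [0.5105, 0.1201, 0.1504]
orientation: [3.109, 0.437, 0.005]
ft_force: [-0.9, -0.2, -0.7]
width: 0.0213
```

Run:
```python
from h import *
st()
t=own(0,25e-3,.12,o=np.array([.540,-.300]),yaw=np.radians(6)); print(t)
go(t,np.radians(6-90))
a=cams.get_image('wrist')
cv2.imwrite('pics/w21.png',a)
```

```text
t 20.1 own [ 16.7  98.6 150.4] Fown [-0.9   0.09 -0.71] w 0.0213
[ 0.53738679 -0.27513695  0.12      ]
row [0.0021, -0.0028, 0.1745, -8.31, 38.73, 3.11] t 20.1 pos [0.5105 0.1201 0.1504] w 0.0213 F [-0.89 -0.16 -0.71]
```

View pics/w21.png

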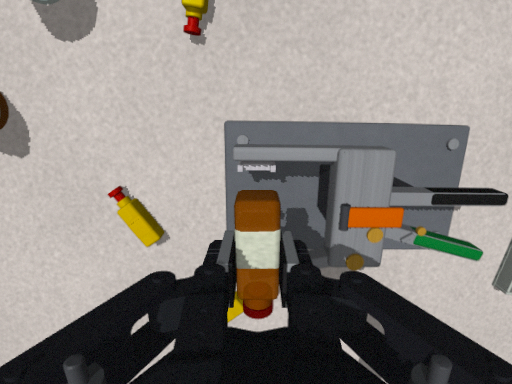

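Call:
step_arm:
  motion:
    - [0,0,0.02,-0.5,2.5,0,1]
    - [0,0,0.05,-1.5,7,0,1]
    - [0,0,0.08,-2.5,11.5,0,1]
    - [0,0,0.11,-3.5,16,0,1]
    - [0,0,0.13,-4.5,20.5,0,1]
    - [0,0,0.15,-5.5,25,0,1]
    - [0,0,0.1745,-6.3,29.5,0,1]
    - [0,0,0.1745,-7.3,34,0,1]
    - [0,0,0.1745,-8,37,0,1]
    - [0,0,0.1745,-8.3,38.7,0,1]
    - [0,0,0.1745,-8.3,38.7,0,1]

```text
time_s: 21.52
eef_pos: [0.537, -0.2751, 0.1504]
orientation: [3.137, 0.162, 0.004]
ft_force: [0.3, 0.8, -1.0]
width: 0.0214
```

Run:
```python
from h import *
st()
t=own(0,25e-3,.12,o=np.array([.540,-.300]),yaw=np.radians(6))
go(t,np.radians(6-90)); s=sense()
a=cams.get_image('wrist')
cv2.imwrite('pics/w22.png',a)
a=cams.get_image('top')
cv2.imwrite('pics/t22.png',cv2.resize(a[90:230,290:420],None,fx=4,fy=4,interpolation=cv2.INTER_CUBIC))
```

```text
t 21.52 own [ -66.  -288.8  150.4] Fown [ 0.51  0.74 -0.98] w 0.0214
row [0.0008, -0.0023, -0.0014, 0.03, 0.0, 3.04] t 21.525 pos [ 0.537  -0.2751  0.1504] w 0.0214 F [ 0.29  0.85 -0.98]
```

View pics/w22.png

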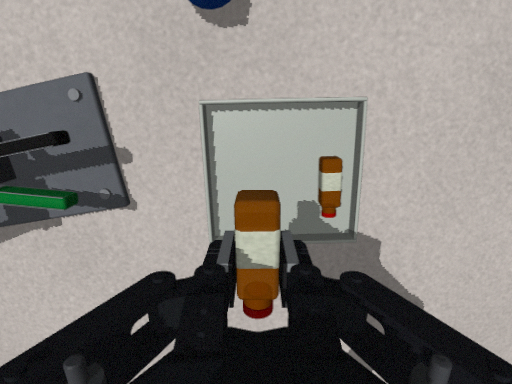

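View pics/t22.png

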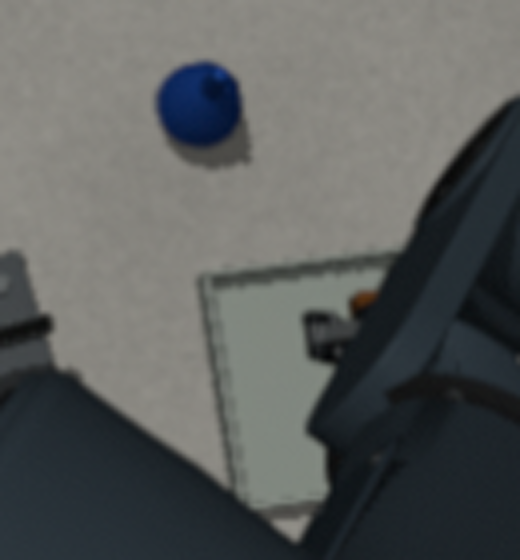

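Run:
```python
from h import *
s=sense()
p=onplane('wrist',[(201,102),(366,99),(360,241)],.025,s); print(p.round(4), (p[0]+p[2])/2)
print(onplane('wrist',[(330,160),(331,205)],.026,s).round(4))
```

```text
[[ 0.6096 -0.209   0.025 ]
 [ 0.6303 -0.3733  0.025 ]
 [ 0.476  -0.3989  0.025 ]] [ 0.54278523 -0.30394045  0.025     ]
[[ 0.5653 -0.3473  0.026 ]
 [ 0.5161 -0.3571  0.026 ]]
```

Call:
step_arm:
  motion:
    - [0,0,0,0,0,3,1]
    - [0,0,0,0,0,6,1]
    - [0,0,0,0,0,9,1]
    - [0,0,0,0,0,12,1]
    - [0,0,0,0,0,14,1]
    - [0,0,0,0,0,15.5,1]
    - [0,0,0,0,0,15.5,1]

```text
time_s: 22.5
eef_pos: [0.5365, -0.2717, -0.0052]
orientation: [-3.135, -0.167, 0.0]
ft_force: [-0.4, 1.2, -1.2]
width: 0.0213
```

Run:
```python
from h import *
st()
t=own(0,25e-3,-.016,o=np.array([.540,-.300]),yaw=np.radians(6))
go(t,np.radians(6-90)); s=sense()
a=cams.get_image('wrist')
cv2.imwrite('pics/w23.png',a)
```

```text
t 22.5 own [ -65.6 -285.3   -5.2] Fown [-0.04  1.22 -1.24] w 0.0213
row [-0.0019, -0.0, 0.0016, 0.05, 0.35, 1.08] t 22.5 pos [ 0.5365 -0.2717 -0.0052] w 0.0213 F [-0.37  1.16 -1.24]
```

View pics/w23.png

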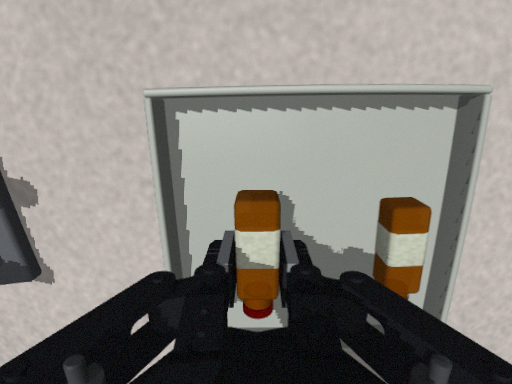

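Call:
step_arm:
  motion:
    - [0,0,0,0,0.4,0.3,1]
    - [0,0,0,0,0.8,0.6,1]
    - [0,0,0,0,0.8,0.9,1]
    - [0,0,0,0,0.8,1.1,1]
    - [0,0,0,0,0.8,1.1,1]

```text
time_s: 23.18
eef_pos: [0.5378, -0.2802, -0.0155]
orientation: [-3.136, -0.166, -0.002]
ft_force: [-0.3, 0.4, 0.2]
width: 0.0212
```

Call:
step_arm:
  motion:
    - [0,0,0,0,0,0.15,1]
    - [0,0,0,0,0,0.3,1]
    - [0,0,0,0,0,0.3,1]

```text
time_s: 23.55
eef_pos: [0.5377, -0.2801, -0.0187]
orientation: [-3.136, -0.166, -0.001]
ft_force: [-0.4, -0.2, -0.8]
width: 0.0214
```

Call:
step_arm:
  motion:
    - [0,0,0,0,0,0.1,1]
    - [0,0,0,0,0,0.2,1]
    - [0,0,0,0,0,0.2,1]

```text
time_s: 23.92
eef_pos: [0.5376, -0.28, -0.0208]
orientation: [-3.136, -0.166, -0.001]
ft_force: [-0.5, 1.2, -1.2]
width: 0.0213
```

Call:
step_arm:
  motion:
    - [0,0,0,0,0,0.1,1]
    - [0,0,0,0,0,0.15,1]
    - [0,0,0,0,0,0.15,1]

```text
time_s: 24.3
eef_pos: [0.5378, -0.2801, -0.0217]
orientation: [-3.136, -0.167, -0.001]
ft_force: [-0.9, -0.3, 4.8]
width: 0.0212
```

Call:
step_arm:
  motion:
    - [0,0,0,0,0,0.1,1]
    - [0,0,0,0,0,0.1,1]
    - [0,0,0,0,0,0.1,1]

```text
time_s: 24.68
eef_pos: [0.5377, -0.2801, -0.0217]
orientation: [-3.136, -0.167, -0.002]
ft_force: [-2.0, 1.7, 8.5]
width: 0.0211
```

Call:
step_arm:
  motion:
    - [0,0,0,0,0,0,0.45]
    - [0,0,0,0,0,0,0.4]
    - [0,0,0,0,0,-0.05,0.3]
    - [0,0,0,0,0,-0.1,0.1]
    - [0,0,0,0,0,-0.1,0]
    - [0,0,0,0,0,-0.1,0]

```text
time_s: 25.42
eef_pos: [0.5378, -0.2801, -0.0208]
orientation: [-3.136, -0.167, -0.002]
ft_force: [-1.1, 0.3, -0.0]
width: 0.0428
```

Run:
```python
from h import *
st()
a=cams.get_image('wrist')
cv2.imwrite('pics/w24.png',a)
```

```text
t 25.43 own [ -66.7 -293.8  -20.8] Fown [-1.01  0.59 -0.01] w 0.0428
```

View pics/w24.png

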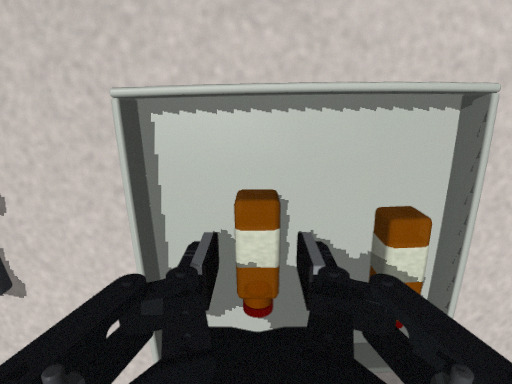

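Released. Rising straight up, then clear.

Call:
step_arm:
  motion:
    - [0,0,0,0,0,-1,0]
    - [0,0,0,0,0,-3,0]
    - [0,0,0,0,0,-7,0]
    - [0,0,0,0,0,-12,0]
    - [0,0,0,0,0,-18,0]
    - [0,0,0,-6,0,-22,0]
    - [0,0,0,-10,0,-24,0]
    - [0,0,0,-10,0,-24,0]

```text
time_s: 26.48
eef_pos: [0.4364, -0.2915, 0.2229]
orientation: [3.134, 0.163, 0.006]
ft_force: [0.9, 0.4, 0.3]
width: 0.043
```

Run:
```python
from h import *
st()
cv2.imwrite('pics/w25.png',cams.get_image('wrist'))
cv2.imwrite('pics/s25.png',cams.get_image('scene'))
a=cams.get_image('top')
cv2.imwrite('pics/t25.png',cv2.resize(a[90:250,190:420],None,fx=3.4,fy=3.4,interpolation=cv2.INTER_CUBIC))
```

```text
t 26.48 own [-167.2 -277.   222.9] Fown [0.96 0.14 0.33] w 0.043
```

View pics/w25.png

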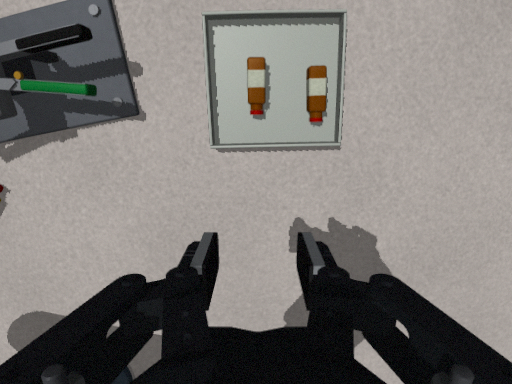

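View pics/t25.png

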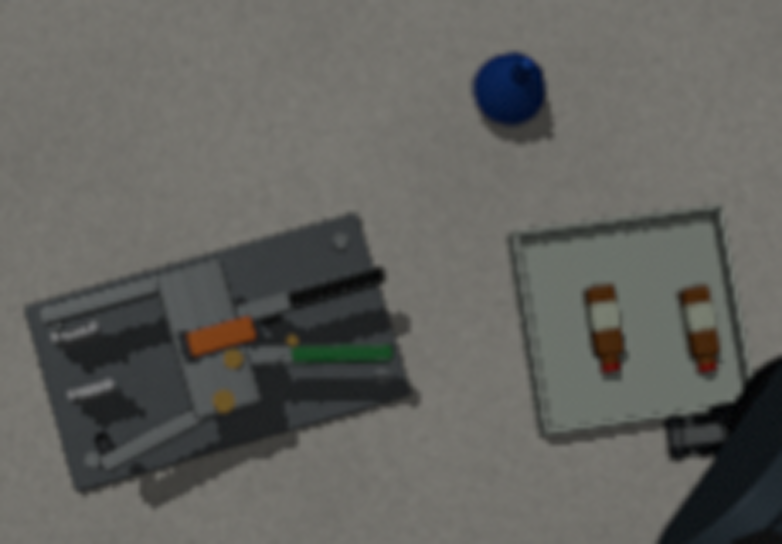

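View pics/s25.png

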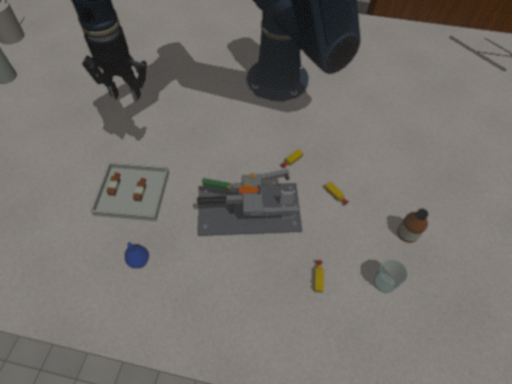

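The new vial lies flat in the tray beside the finished one, at (257,85) in the wrist picture with the finished one at (317,92). Its stopper looks the same as the finished vial's. The pliers are open, and the bystanders have not moved.

```bash
python3 -c "
from cell import sign_off
print(sign_off())"
```

```text
the job is handed in; nothing more can be done
None
```

I ran the whole sequence and handed the job in at about 26.5 s; the hand-in gave no verdict.

- **Squeeze:** I closed on both handles in small steps. The net force on the wrist peaked at about 9 N and fell to zero when the handle snapped over. The pictures then showed the handles parallel and clear of the fingers, the jaw closed and the stopper pushed in.
- **Release:** I pressed the lever with up to about 7 N. It gave way and the pliers sprang open.
- **Vial:** I lifted it out of the cradle and lowered it until it touched the tray floor, with the force reading up to about 8.5 N. Then I let go and moved the arm clear.

**Last checks:** The final pictures show the vial flat in the tray beside the finished one, the pliers open with the lever down, and the bottle, beaker, bulb and yellow look-alikes apparently where they were. The arm is clear of everything.

**Not measured:** I judged the stopper depth by eye, from its match with the finished vial, not as a joint value. The wrist sensor only gives the net force, so I did not measure the force on each handle separately.

**Disagreement with the description:** The fingertips were about 27 to 40 mm behind the stated TCP, depending on how far the gripper was open. My first closing therefore passed above the swinging handle without touching it. I lowered the tool about 30 mm and used that offset from then on. The floor contact height in the tray then came within 1 mm of what I had predicted.

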